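# Level the bench mill on its feet and take out the prop block

### The arm

A 6-joint arm with a two-finger parallel gripper is mounted at the origin on the work surface. World frame = base frame: x ahead of the robot, y to its left, z up, the work surface at z = 0. Lengths are in m, angles in rad, forces in N, time in s.
With the tool pointing down it reaches from about 0.375 to 0.925 m from the base axis. Payload 5.7 kg.
Tool frame: the origin (TCP) lies at the very end of the fingers, on their centre line; the grasp point (between the pads) lies 19 mm behind it; z points along the fingers, y is the line along which they close (so a half turn about z gives the same grasp; the last joint's range is limited). The gripper opens to 88 mm and grips with 3 to 60 N. Pads are 20 mm wide; open, the fingers measure 115 mm over their backs; the gripper's body (75 mm by 178 mm) begins 61 mm behind the grasp point.
Start: joints at [-1.262, 0.359, 1.51, -0, 1.272, -0.115], TCP at [0.247, -0.547, 0.223] pointing down, gripper open.
Joint ranges: [-2.97, 2.97], [-1.01, 2.36], [0.21, 2.38], [-0.96, 4.11], [0.2, 2.71], [-2.98, 2.98]. Speed limits (rad/s): [2.39, 2.39, 3.14, 3.14, 3.14, 3.14].

### API

Orientations are given as a 3x3 rotation matrix whose columns are the frame's x, y, z axes.
In Python, from plant import manip gives the robot as it stands. The module is installed in compiled form; this text tells all that it offers.
- The arm moves only by the shell command python3 -m jog 'ROWS'. ROWS is JSON, one flat list of numbers, 7 for each row, row after row: the opening in per cent of the stroke, from 0 (shut) to 100 (fully open), then the shift along the tool's x, y, z in m, then the turn, a rotation vector about the tool's x, y, z in rad. In form: [claw, dx, dy, dz, wx, wy, wz, claw, dx, dy, dz, wx, wy, wz, ...]. A call has 1 to 12 rows; each row shifts and turns the commanded pose from where the row before left it, along the tool's axes as they then stand; what a row does not reach is not made up. A row lasts 1/10 s, in which the tool goes at most 50 mm and 8.59 degrees, less where a joint would pass 70% of its speed; a pose out of reach is approached as far as the arm can. A call with a gripper value outside its range is refused whole. The fingers move at their own pace and stop on an object; the grip force is fixed at half the most. Time passes only in rows, so rows that do not move let the fingers close. It gives the time, the measured TCP pose, the force, the opening and the grip force at its end, in the units of the state.
- manip.get_state(): the state, without advancing time (a new reading comes with each control period).
- manip.camera(name): name is "scene" or "side" or "wrist"; returns (picture, depth): 420x560x3 uint8, blue, green, red; 420x560 float32, m along the optical axis (not along the pixel's ray), 0 where there is no reading.
- manip.calibration(name): a dict with "K" (3x3 intrinsics, pixels), "dist_coeffs" ([k1, k2, p1, p2, k3] as OpenCV has them; the pictures are not rectified), "R" (3x3) and "t" (3): a world point X has camera coordinates R X + t. Camera axes: x right, y down, z forward; pixel columns grow to the right and rows downward; lengths in m; the calibration is good to about 2 mm. A picture is of the moment at which its call begins: read the wrist's pose just before it. calibration takes no time and is no camera call; for the wrist camera it gives the pose at the moment of the call.
- manip.job_done(): hands the job in; it is judged then, once.
Trained networks look in the newest picture that a camera, given by its name, has taken for a name from the list of things; names that differ only in an ending like _2 or _b are one class to them, and where a whole thing is asked for, a point or a joint stands for the part that bears it (a point fixed in the world has none). Each returns a list of dicts, best first, with "score" (0 to 1); they miss things now and then, are a little off and sometimes report something else, mostly with a low value. They report only what shows in the picture. A call takes as long as a camera call. They do not tell look-alikes from the thing itself.
- manip.recognise(camera, name): "rect" ([left, top, width, height] as shares, 0 to 1, of the picture: columns of its width, rows of its height, round what is visible of it).
- manip.outline_of(camera, name): "mask" (420x560 bool, what is visible of it) and "rect" ([left, top, width, height] as shares, 0 to 1, of the picture: columns of its width, rows of its height, round what is visible of it).
The state is a dict: "clock": time; "joints": joint angles; "qvel": joint speeds; "tau": joint torques, N m; "tcp_pos": TCP position; "tcp_rot": TCP orientation; "wrist_force": force on the tool from outside, world axes, zero at the start; "moment": the same for the moment, N m; "width": opening from 0.0 (shut) to 1.0 (fully open); "grip_force": force on a finger pad.
Only numpy, scipy, OpenCV 4.12 (cv2) and the standard library are available. Lean on these libraries where they do the work, as an engineer would, in place of code of your own. Each camera call takes 0.05 s, during which the arm holds its last target. There are 200 camera calls.

### The job

The little bench mill is propped level on a white block, with its two front levelling feet hanging clear of the bench. Screw both front feet down with their knobs until each one just bears firmly on the bench, without tilting the mill up, and let go. Then draw the block straight out from under the front edge and leave it standing on the bench, so that the mill stands level and evenly on all four feet and no longer rocks; do not lean on the mill, shove it about or disturb the vessels beside it.

Things in the scene. Friction and masses are not known exactly. Their poses are not given: they have to be found in the camera images.
- base: The bench mill, loose, about 3 kg: an aluminium plate 200 (x) x 300 (y) x 12 mm, its top 52 mm above the bench. Origin on the bench under the plate's centre, z up; its front edge, with knobs and block, is at x = -100 mm and faces the robot. Feet at x = +-75, y = +-125 mm; the block holds it level at first. On the plate, behind x = -12 mm, gearbox, barrel to +y and cup, up to 221 mm high.
- knob_left: Black square knob on the plate's front corner at +y (base frame x = -75, y = +125 mm): 26 x 26 mm across flats (its x and y axes are square to the flats), from 10 to 40 mm above the plate. Origin on its axis at the plate's top, z up. Clockwise from above screws the foot under it down 12 mm per turn; the knob itself does not sink. Thread friction 0.03 N m; it stays where left.
- knob_right: The same knob, with its own foot, on the plate's front corner at -y (base frame x = -75, y = -125 mm).
- foot_left_axis (a point): Point on the left knob's axis at the plate's underside, over the front left foot; it does not move with the foot. The foot, 28 mm across, hangs 1 to 5 mm above the bench at the start; how far is not told. Once it bears, it pushes its knob up against a stiff spring in the plate (6 N per mm): a hand that holds the knob at its height feels that upward push grow. End stop: within a turn.
- foot_right_axis (a point): The same point over the front right foot, which hangs at its own height.
- rear_foot_left: Fixed rubber rear foot, 28 mm across, below the plate at base frame x = +75, y = +125 mm. Origin at its underside.
- rear_foot_right: Fixed rubber rear foot, 28 mm across, below the plate at base frame x = +75, y = -125 mm. Origin at its underside.
- block: White plastic prop block, 90 (x) x 50 (y) mm, 0.2 kg, on the bench: its rear half is 40 mm high and its last 25 mm (+x end) carry the plate's front edge near the middle; its front half is a 14 mm foot with an upright grip fin 36 mm long (x), 16 mm thick (y), up to 66 mm above the bench, centred at block x = -24 mm. Origin: centre of its underside, x towards the mill, z up.
- table: The stainless bench, top at z = 0, origin in its middle.
- beaker: Glass beaker, 84 mm across, 110 mm high; leave alone. Origin at its underside.
- bottle: Clear jar with a blue cap, 76 mm across, 160 mm high; leave alone. Origin at its underside.
- steel_cup: Small steel cup, 72 mm across, 75 mm high; leave alone. Origin at its underside.
Things that resemble listed ones, but are neither listed nor needed, are in the scene too. Leave any green or purple look-alike of the block alone.

How it is judged:
On the way, in this order (a step that is already met when the one before it is completed fails the run):
1. both front feet bear on the bench (over 1 N each) with the hand off and the block still in place (contact force between each of knob_left, knob_right and anything else above 1 N and contact force between the fingers and anything else below 0.1 N and x of block in the frame of base above -0.135 m), for 0.2 s.
2. the block is drawn clear of the plate's front edge (x of block in the frame of base below -0.15 m), for 0.1 s.
At the end, for the whole second after the job is handed in: All four feet carry load (over 2.5 N each), the plate is level within 1.2 degrees and still, and the block stands at rest on the bench, clear of the plate's front edge by 5 mm or more (contact force between each of knob_left, knob_right, rear_foot_left, rear_foot_right and anything else above 2.5 N and angle between base's own z axis and vertical below 0.021 rad and angular speed of base below 0.05 rad/s and x of block in the frame of base below -0.15 m and height (world z) of block below 0.005 m and angle between block's own z axis and vertical below 0.1 rad and linear speed of block below 0.02 m/s); the robot touches nothing.
It fails at once if the mill is shoved or dropped: it moves more than 15 mm, or tips more than 3 degrees (distance of base from where it was at the start of the episode above 0.015 m or angle between base's own z axis and vertical above 0.052 rad).
It fails at once if the mill is leaned on: its feet press on the bench with more than 52 N in all (its weight is about 30 N) (contact force between base and table above 52 N).
It fails at once if a bystander is disturbed (moved more than 15 mm) (distance of any of beaker, bottle, steel_cup from where it was at the start of the episode above 0.015 m).
It also fails if it takes over 72 s, if anything falls off the work surface, if the arm or the gripper's body presses on something with over 40 N, if the wrist force passes 120 N, or if a joint passes its speed limit or range.

## Working session

There is one attempt and no reset: what is moved stays moved. The work goes in short steps, Python scripts to look and compute and a shell command to move; the robot and the scene stay as the last step left them, time stands still between calls to the robot, and variables do not carry over. Pictures are saved under pics/ and viewed, at most 10 in all, crops included, and the job is handed in when it is done.

```bash
mkdir -p pics
python3 - <<'E'
from plant import manip
import cv2,numpy as np
for n in("scene","side"):
    p,d=manip.camera(n); cv2.imwrite(f"pics/{n}0.png",p); np.save(f"pics/{n}0.npy",d)
    c=manip.calibration(n); print(n,c["t"],c["R"],c["K"],c["dist_coeffs"])
s=manip.get_state();print(s)
a=cv2.imread("pics/scene0.png");
E
```

```text
scene [-0.11693923 -0.39465083  1.7013578 ] [[ 0.21773276  0.97582766 -0.01878367]
 [ 0.75992644 -0.18157345 -0.6241337 ]
 [-0.61245755  0.12162015 -0.78109173]] [[437.62420567   0.         276.5887265 ]
 [  0.         437.62420567 210.87719989]
 [  0.           0.           1.        ]] [-0.10178758  0.          0.          0.          0.        ]
side [0.56520036 0.14231898 0.93753124] [[-0.98257252 -0.18587194  0.00168974]
 [-0.13264176  0.69475603 -0.70690892]
 [ 0.13022058 -0.69481341 -0.70730257]] [[448.66833497   0.         272.39964978]
 [  0.         448.66833497 218.08360917]
 [  0.           0.           1.        ]] [-0.08238963  0.          0.          0.          0.        ]
{'clock': 0.1, 'joints': array([-1.26209256e+00,  3.59417358e-01,  1.51134143e+00, -1.20441878e-05,
        1.27250327e+00, -1.15122140e-01]), 'qvel': array([-0.00108166, -0.00243311, -0.00234696,  0.00059073,  0.00034906,
       -0.00055946]), 'tau': array([-3.74820947e-04, -5.16355848e+01, -2.71406400e+01,  6.77301013e-02,
        2.76751688e-02, -1.98816213e-05]), 'tcp_pos': array([ 0.2465326 , -0.54631296,  0.2218964 ]), 'tcp_rot': array([[ 9.11520796e-01,  4.11253656e-01, -5.18173023e-04],
       [ 4.11253943e-01, -9.11519432e-01,  1.58699065e-03],
       [ 1.80330927e-04, -1.65967568e-03, -9.99998606e-01]]), 'wrist_force': array([-0.18733222,  0.45020817, -0.18969699]), 'moment': array([ 0.03383171,  0.0285076 , -0.02287835]), 'grip_force': 0.0, 'width': 1.0028332910338227}
```

View pics/scene0.png

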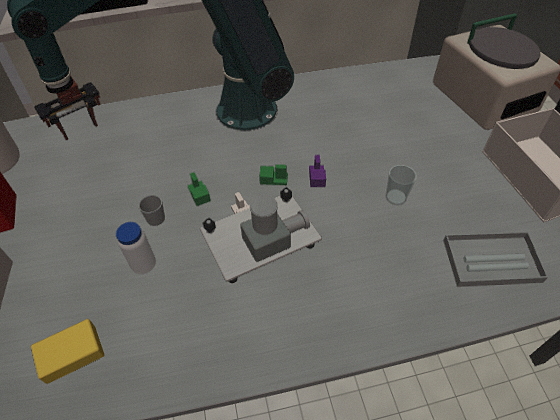

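View pics/side0.png

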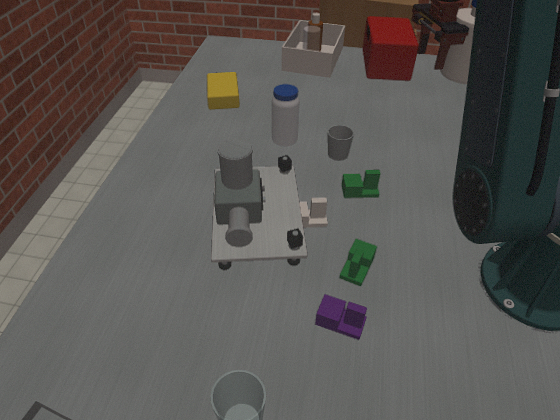

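The scene view shows the mill with the right knob at (208,226), the left knob at (286,194) and the white block at (239,203). The green and purple blocks are decoys. In the side view the knobs are at (285,163) and (295,238), and the block is at (315,212).

```bash
cat > h.py <<'E'
from plant import manip
import cv2,numpy as np
def cloud(d,c):
    h,w=d.shape; u,v=np.meshgrid(np.arange(w,dtype=np.float32),np.arange(h,dtype=np.float32))
    n=cv2.undistortPoints(np.stack([u,v],-1).reshape(-1,1,2),c["K"],np.array(c["dist_coeffs"])).reshape(h,w,2)
    P=np.dstack([n[...,0]*d,n[...,1]*d,d])
    X=(P-np.array(c["t"]))@np.array(c["R"]); X[d<=0]=np.nan
    return X
def rect(pts):
    (c,s,a)=cv2.minAreaRect((pts*1000).astype(np.float32)); return np.round(c,1),np.round(s,1),round(a,1)
E
python3 - <<'E'
from h import *
for n in("scene","side"):
    d=np.load(f"pics/{n}0.npy"); X=cloud(d,manip.calibration(n)); p=cv2.imread(f"pics/{n}0.png")
    cy,cx=((245,262) if n=="scene" else (212,258))
    z=X[...,2]; m=(abs(z-.052)<.008); 
    m=cv2.morphologyEx(m.astype(np.uint8),cv2.MORPH_OPEN,np.ones((3,3)))
    k,l,st,ce=cv2.connectedComponentsWithStats(m)
    for i in range(1,k):
        if st[i,4]>600: q=X[l==i]; print(n,"plate?",st[i],rect(q[:,:2]),np.nanmedian(q[:,2]))
    for nm in("knob_left","block","beaker","bottle","steel_cup"):
        for r in manip.outline_of(n,nm):
            q=X[r["mask"]]; q=q[~np.isnan(q[:,0])]
            if len(q)<5: continue
            zt=np.percentile(q[:,2],95); t=q[q[:,2]>zt-.008]
            print(n,nm,round(r["score"],2),np.round(np.array(r["rect"])*[560,420,560,420]),"ztop",round(zt,3),"top",np.round((t.min(0)+t.max(0))/2,3), rect(t[:,:2]))
E
```

```text
scene plate? [ 200  208  122   72 2942] (array([625.5, -70.8]), array([207.8, 299.8]), 14.5) 0.05252290778422722
scene plate? [  31  319   68   59 2238] (array([ 862.8, -620.5]), array([102.7, 160.4]), 17.2) 0.050141734133700946
scene knob_left 0.69 [201. 189. 122.  94.] ztop 0.221 top [ 0.667 -0.059  0.219] (array([666.8, -59. ]), array([69.2, 71.5]), 78.6)
scene block 0.8 [310. 153.  17.  33.] ztop 0.066 top [0.389 0.17  0.066] (array([388.3, 170.4]), array([13.4, 34.7]), 74.6)
scene block 0.61 [229. 193.  17.  23.] ztop 0.068 top [ 0.491 -0.106  0.066] (array([ 490.6, -107.9]), array([31.8, 13.5]), 20.2)
scene block 0.61 [260. 163.  26.  22.] ztop 0.065 top [0.395 0.042 0.064] (array([392.6,  43.1]), array([29.2, 17.9]), 76.9)
scene block 0.59 [187. 171.  24.  35.] ztop 0.064 top [ 0.373 -0.236  0.064] (array([ 372.5, -235.7]), array([37. , 16.4]), 11.4)
scene beaker 0.97 [386. 167.  29.  39.] ztop 0.109 top [0.557 0.393 0.108] (array([556.7, 391.9]), array([84.6, 84.1]), 80.3)
scene bottle 0.67 [117. 223.  40.  53.] ztop 0.162 top [ 0.622 -0.419  0.16 ] (array([ 623. , -418.5]), 
[... 1094 characters left out ...]
103  0.063] (array([ 487.1, -104.5]), array([34.9, 18.8]), 16.4)
side block 0.68 [339. 238.  38.  50.] ztop 0.067 top [0.391 0.048 0.064] (array([390.5,  46.5]), array([36.8, 16. ]), 70.5)
side beaker 0.64 [208. 371.  57.  49.] ztop 0.11 top [0.554 0.391 0.108] (array([554.7, 389.9]), array([82.3, 77.5]), 10.3)
side bottle 0.95 [269.  85.  29.  62.] ztop 0.161 top [ 0.618 -0.416  0.159] (array([ 618., -416.]), array([64.3, 63.3]), 88.5)
side bottle 0.51 [212. 136.  93. 133.] ztop 0.22 top [ 0.665 -0.058  0.218] (array([664.6, -56.6]), array([71.2, 72.1]), 13.8)
side steel_cup 0.88 [327. 123.  26.  38.] ztop 0.075 top [ 0.459 -0.374  0.072] (array([ 460.2, -373.9]), array([72.5, 69.7]), 70.3)
```

Run:
```python
from h import *
a=np.radians(14.4);R=np.array([[np.cos(a),-np.sin(a)],[np.sin(a),np.cos(a)]])
Q=[]
for n in("scene","side"):
    X=cloud(np.load(f"pics/{n}0.npy"),manip.calibration(n)).reshape(-1,3); X=X[~np.isnan(X[:,0])]
    Q.append(np.c_[(X[:,:2]-[.6256,-.069])@R,X[:,2]])
Q=np.vstack(Q);Q=Q[(abs(Q[:,0])<.13)&(abs(Q[:,1])<.18)]
for lo,hi in((.075,.1),(.1,.12),(.12,.14),(.14,.16),(.16,.23)):
    q=Q[(Q[:,2]>lo)&(Q[:,2]<hi)]; print(lo,len(q),np.percentile(q,[1,99],axis=0).round(3))
    for s in (1,-1):
        k=q[(q[:,1]*s>.09)]
        if len(k): print("   side",s,len(k),np.percentile(k,[3,97],axis=0).round(3)[:,:2], k.mean(0).round(3))
```

```text
0.075 1457 [[-0.088 -0.137  0.075]
 [ 0.092  0.14   0.1  ]]
   side 1 615 [[-0.086  0.096]
 [ 0.066  0.14 ]] [-0.012  0.124  0.089]
   side -1 249 [[-0.088 -0.14 ]
 [-0.059 -0.109]] [-0.072 -0.122  0.088]
0.1 1491 [[-0.012 -0.056  0.1  ]
 [ 0.093  0.128  0.12 ]]
   side 1 447 [[0.021 0.092]
 [0.063 0.128]] [0.042 0.113 0.108]
0.12 1446 [[-0.007 -0.053  0.12 ]
 [ 0.09   0.054  0.139]]
0.14 336 [[ 0.007 -0.034  0.14 ]
 [ 0.075  0.035  0.16 ]]
0.16 2098 [[ 0.008 -0.034  0.161]
 [ 0.076  0.035  0.224]]
```

```bash
python3 -m jog '[100,0.037,-0.031,-0.003,0,0,0,100,0.037,-0.031,-0.003,0,0,0,100,0.037,-0.031,-0.003,0,0,0,100,0.037,-0.031,-0.003,0,0,0,100,0.037,-0.031,-0.003,0,0,0,100,0.037,-0.031,-0.003,0,0,0,100,0.037,-0.031,-0.003,0,0,0,100,0.037,-0.031,-0.003,0,0,0,100,0.037,-0.031,-0.003,0,0,0,100,0.037,-0.031,-0.003,0,0,0,100,0,0,0,0,0,0,100,0,0,0,0,0,0]'
python3 - <<'E'
from h import *
c=manip.calibration("wrist");s=manip.get_state()
R=np.array(c["R"]);print("campos",-R.T@c["t"],"axis",R[2],"tcp",s["tcp_pos"],s["joints"])
p,d=manip.camera("wrist");cv2.imwrite("pics/w1.png",p)
E
```

```text
clock: 1.8
tcp_pos: [0.4568, -0.1113, 0.2528]
tcp_rot: [[0.91, 0.414, 0.0], [0.414, -0.91, -0.0], [-0.0, 0.0, -1.0]]
wrist_force: [-0.2, -0.4, -0.4]
width: 1.002
grip_force: 0.0
campos [ 0.52577828 -0.0807456   0.41537781] axis [-0.24949339 -0.11412274 -0.96162833] tcp [ 0.45678999 -0.11129971  0.25276735] [-3.85738955e-01  1.40031984e-01  1.73649685e+00 -4.31843305e-04
  1.26483893e+00  7.57962240e-01]
```

```bash
python3 -m jog '[100,0.03,-0.026,0,0,0,0,100,0.03,-0.026,0,0,0,0,100,0.03,-0.026,0,0,0,0,100,0.029,-0.027,0,0,0,0,100,0,0,0.02,0,0,0,100,0,0,0.02,0,0,0,100,0,0,0,0,0,0,100,0,0,0,0,0,0]'
cat > knob.py <<'E'
import sys
from h import *
s=manip.get_state();c=manip.calibration("wrist")
p,d=manip.camera("wrist");X=cloud(d,c)
print("tcp",s["tcp_pos"].round(4),"yaw",np.degrees(np.arctan2(s["tcp_rot"][1,0],s["tcp_rot"][0,0])).round(1),"j",s["joints"].round(2),s["wrist_force"].round(2))
g=np.array([float(sys.argv[1]),float(sys.argv[2])])
z=X[...,2];m=(np.hypot(X[...,0]-g[0],X[...,1]-g[1])<.03)
t=m&(z>.085)&(z<.1);q=X[t];print(t.sum(),"z",np.median(q[:,2]).round(4),rect(q[:,:2]))
v,u=np.nonzero(m);b=p[v.min()-20:v.max()+20,u.min()-20:u.max()+20]
cv2.imwrite(sys.argv[3],cv2.resize(b,None,fx=3,fy=3,interpolation=cv2.INTER_CUBIC)[:600,:800])
E
python3 knob.py .522 .034 pics/kl.png
```

```text
clock: 2.65
tcp_pos: [0.5215, 0.031, 0.2126]
tcp_rot: [[0.912, 0.409, -0.001], [0.409, -0.912, -0.0], [-0.001, -0.0, -1.0]]
wrist_force: [0.0, 0.2, 0.0]
width: 1.004
grip_force: 0.0
tcp [0.5215 0.031  0.2126] yaw 24.2 j [-0.07  0.26  1.69 -0.    1.2   1.08] [0.02 0.21 0.04]
711 z 0.0927 (array([523.2,  33.1]), array([26.3, 26. ]), 30.9)
```

View pics/kl.png

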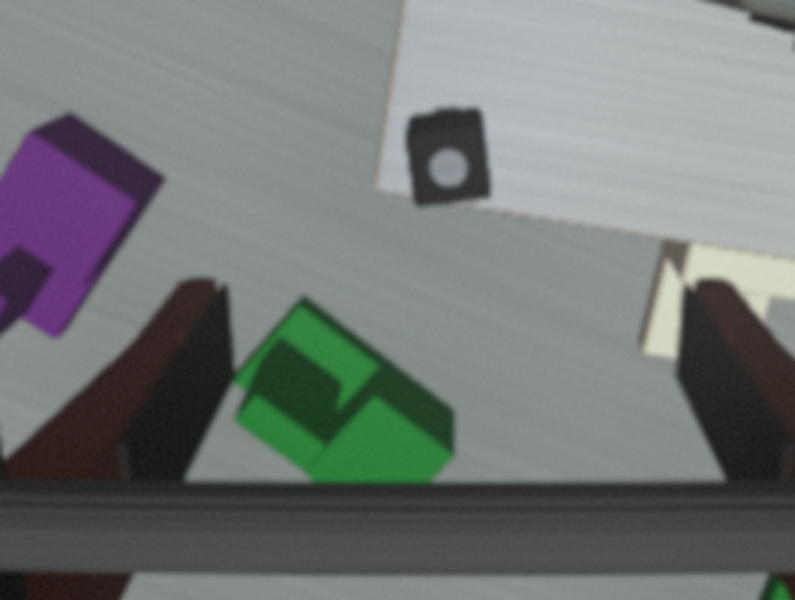

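The left knob's centre (crop pixel about (450,165)) measures (523.2, 33.1) mm at yaw 30.9° mod 90, top 92.7 mm, 26 mm square, all as expected. I'll turn to yaw 121° and go down.

```bash
python3 -m jog '[100,0,0,0,0,0,-0.1407,100,0,0,0,0,0,-0.1407,100,0,0,0,0,0,-0.1407,100,0,0,0,0,0,-0.1407,100,0,0,0,0,0,-0.1407,100,0,0,0,0,0,-0.1407,100,0,0,0,0,0,-0.1407,100,0,0,0,0,0,-0.1407,100,0,0,0,0,0,-0.1407,100,0,0,0,0,0,-0.1407,100,0,0,0,0,0,-0.1407,100,0,0,0,0,0,-0.1407]'
python3 -m jog '[100,0.001,0.0025,0.04,0,0,0,100,0,0,0.04,0,0,0,100,0,0,0.03,0,0,0,100,0,0,0,0,0,0,100,0,0,0,0,0,0]'; python3 knob.py .523 .033 pics/kl2.png
```

```text
clock: 3.9
tcp_pos: [0.5226, 0.0316, 0.2141]
tcp_rot: [[-0.519, 0.855, 0.002], [0.855, 0.519, -0.0], [-0.001, 0.002, -1.0]]
wrist_force: [-0.4, -0.6, 0.1]
width: 0.997
grip_force: 0.0
clock: 4.4
tcp_pos: [0.5241, 0.034, 0.1037]
tcp_rot: [[-0.515, 0.857, 0.001], [0.857, 0.515, 0.0], [-0.0, 0.001, -1.0]]
wrist_force: [-0.6, -0.3, 1.3]
width: 0.999
grip_force: 0.0
tcp [0.5241 0.034  0.1037] yaw 121.0 j [-0.07  0.4   1.8   0.    0.94 -0.61] [-0.62 -0.35  1.32]
1653 z 0.0925 (array([523.3,  34. ]), array([26.1, 25.5]), 31.3)
```

```bash
python3 -m jog '[100,0.0005,-0.0005,0.018,0,0,0,100,0,0,0.018,0,0,0,100,0,0,0,0,0,0,60,0,0,0,0,0,0,40,0,0,0,0,0,0,33,0,0,0,0,0,0,33,0,0,0,0,0,0,33,0,0,0,0,0,0]'; python3 -m jog '[20,0,0,0,0,0,0,20,0,0,0,0,0,0,20,0,0,0,0,0,0,20,0,0,0,0,0,0]'; python3 -m jog '[20,0,0,0,0,0,0,20,0,0,0,0,0,0]'
```

```text
clock: 5.25
tcp_pos: [0.523, 0.0348, 0.0671]
tcp_rot: [[-0.515, 0.857, 0.001], [0.857, 0.515, 0.0], [-0.0, 0.001, -1.0]]
wrist_force: [0.3, -0.0, -0.2]
width: 0.583
grip_force: 0.0
clock: 5.65
tcp_pos: [0.5225, 0.0347, 0.0666]
tcp_rot: [[-0.515, 0.857, -0.0], [0.857, 0.515, -0.0], [0.0, -0.0, -1.0]]
wrist_force: [-1.1, -1.1, 1.8]
width: 0.291
grip_force: 30.0
clock: 5.85
tcp_pos: [0.5225, 0.0347, 0.0666]
tcp_rot: [[-0.515, 0.857, -0.0], [0.857, 0.515, -0.0], [0.0, -0.0, -1.0]]
wrist_force: [-1.1, -1.4, 1.6]
width: 0.289
grip_force: 30.0
```

```bash
python3 -m jog '[20,0,0,0,0,0,0.12,20,0,0,0,0,0,0.12,20,0,0,0,0,0,0.12,20,0,0,0,0,0,0,20,0,0,0,0,0,0]';  python3 -c "
from plant import manip;s=manip.get_state();print(s['wrist_force'],s['moment'])"
```

```text
clock: 6.35
tcp_pos: [0.5228, 0.0348, 0.0666]
tcp_rot: [[-0.183, 0.983, 0.0], [0.983, 0.183, 0.0], [0.0, 0.0, -1.0]]
wrist_force: [-1.1, -1.2, 0.7]
width: 0.297
grip_force: 30.0
[-1.0536341  -1.15246953  0.68131305] [-0.10983629 -0.07123447 -0.00152675]
```

```bash
for i in 1 2; do :; done; python3 -m jog '[20,0,0,0,0,0,0.1,20,0,0,0,0,0,0.1,20,0,0,0,0,0,0]'|grep -E "wrist|rot|pos"; python3 -m jog '[20,0,0,0,0,0,0.1,20,0,0,0,0,0,0.1,20,0,0,0,0,0,0]'|grep -E "wrist|rot|pos"
```

```text
tcp_pos: [0.5229, 0.0348, 0.0666]
tcp_rot: [[0.017, 1.0, 0.0], [1.0, -0.017, 0.0], [0.0, 0.0, -1.0]]
wrist_force: [0.6, -1.0, -0.5]
tcp_pos: [0.523, 0.0348, 0.0667]
tcp_rot: [[0.214, 0.977, 0.001], [0.977, -0.214, 0.0], [0.0, 0.0, -1.0]]
wrist_force: [1.7, -0.1, -1.3]
```

```bash
python3 -m jog '[20,0,0,0,0,0,0.1,20,0,0,0,0,0,0.1,20,0,0,0,0,0,0]'|grep -E "wrist|rot|pos"
```

```text
tcp_pos: [0.5232, 0.0347, 0.0667]
tcp_rot: [[0.403, 0.915, 0.001], [0.915, -0.403, -0.0], [0.0, 0.001, -1.0]]
wrist_force: [1.3, -0.9, -1.4]
```

```bash
python3 -m jog '[20,0,0,0,0,0,0.1,20,0,0,0,0,0,0.1,20,0,0,0,0,0,0]'|grep -E "wrist|rot|pos"
```

```text
tcp_pos: [0.5233, 0.0346, 0.0667]
tcp_rot: [[0.576, 0.817, 0.001], [0.817, -0.576, -0.0], [0.0, 0.001, -1.0]]
wrist_force: [2.0, -0.9, -1.4]
```

```bash
python3 -m jog '[20,0,0,0,0,0,0.1,20,0,0,0,0,0,0.1,20,0,0,0,0,0,0]'|grep -E "wrist|rot|pos"
```

```text
tcp_pos: [0.5234, 0.0346, 0.0668]
tcp_rot: [[0.727, 0.687, 0.001], [0.687, -0.727, -0.0], [0.001, 0.001, -1.0]]
wrist_force: [2.3, -2.5, -2.4]
```

```bash
python3 -m jog '[20,0,0,0,0,0,0.1,20,0,0,0,0,0,0.1,20,0,0,0,0,0,0]'|grep -E "wrist|rot|pos"
```

```text
tcp_pos: [0.5234, 0.0345, 0.0668]
tcp_rot: [[0.849, 0.529, 0.001], [0.529, -0.849, -0.0], [0.001, 0.001, -1.0]]
wrist_force: [2.3, -3.5, -2.6]
```

```bash
python3 -m jog '[20,0,0,0,0,0,0.1,20,0,0,0,0,0,0.1,20,0,0,0,0,0,0]'|grep -E "wrist|rot|pos"
```

```text
tcp_pos: [0.5235, 0.0343, 0.067]
tcp_rot: [[0.937, 0.35, 0.001], [0.35, -0.937, -0.001], [0.001, 0.001, -1.0]]
wrist_force: [2.8, -5.1, -0.8]
```

```bash
python3 -m jog '[20,0,0,0,0,0,0.1,20,0,0,0,0,0,0]'|grep -E "wrist|rot|pos"
```

```text
tcp_pos: [0.5235, 0.0343, 0.0671]
tcp_rot: [[0.967, 0.255, 0.001], [0.255, -0.967, -0.001], [0.001, 0.001, -1.0]]
wrist_force: [2.2, -4.5, 0.4]
```

```bash
python3 -m jog '[20,0,0,0,0,0,0.1,20,0,0,0,0,0,0]'|grep -E "wrist|rot|pos"
```

```text
tcp_pos: [0.5235, 0.0342, 0.0673]
tcp_rot: [[0.988, 0.157, 0.002], [0.157, -0.988, -0.001], [0.001, 0.001, -1.0]]
wrist_force: [2.0, -5.7, 2.2]
```

```bash
python3 -m jog '[20,0,0,0,0,0,0.05,20,0,0,0,0,0,0,60,0,0,0,0,0,0,100,0,0,0,0,0,0,100,0,0,0,0,0,0,100,0,0,0,0,0,0,100,0,0,0,0,0,0]'|grep -E "wrist|rot|pos|width"; python3 -m jog '[100,0,0,-0.03,0,0,0,100,0,0,-0.03,0,0,0,100,0,0,-0.04,0,0,0,100,0,0,-0.04,0,0,0,100,0,0,-0.02,0,0,0,100,0,0,0,0,0,0]'; python3 knob.py .523 .033 pics/kl3.png
```

```text
tcp_pos: [0.5224, 0.035, 0.0665]
tcp_rot: [[0.995, 0.103, -0.001], [0.103, -0.995, 0.0], [-0.001, -0.0, -1.0]]
wrist_force: [0.1, -0.6, -0.2]
width: 0.705
clock: 10.15
tcp_pos: [0.525, 0.0348, 0.2299]
tcp_rot: [[0.995, 0.103, 0.007], [0.103, -0.995, -0.0], [0.007, 0.001, -1.0]]
wrist_force: [0.7, 0.1, -0.6]
width: 1.0
grip_force: 0.0
tcp [0.525  0.0348 0.2299] yaw 5.9 j [-0.07  0.24  1.66  0.    1.23  1.4 ] [ 0.72  0.11 -0.6 ]
638 z 0.0933 (array([523.5,  33.1]), array([26.2, 25. ]), 5.8)
```

```bash
python3 -m jog '[100,0.0058,0.0414,0,0,0,0,100,0.0058,0.0414,0,0,0,0,100,0.0058,0.0414,0,0,0,0,100,0.0058,0.0414,0,0,0,0,100,0.0058,0.0414,0,0,0,0,100,0.0058,0.0414,0,0,0,0,100,0,0,0.02,0,0,0,100,0,0,0,0,0,0,100,0,0,0,0,0,0]'|grep pos; python3 knob.py .5853 -.2086 pics/kr.png
```

```text
tcp_pos: [0.5811, -0.2077, 0.2045]
tcp [ 0.5811 -0.2077  0.2045] yaw 5.9 j [-0.46  0.4   1.49  0.    1.26  1.01] [ 0.39 -0.82  0.65]
756 z 0.0927 (array([ 585.2, -209. ]), array([26.4, 26.1]), 36.4)
```

View pics/kr.png

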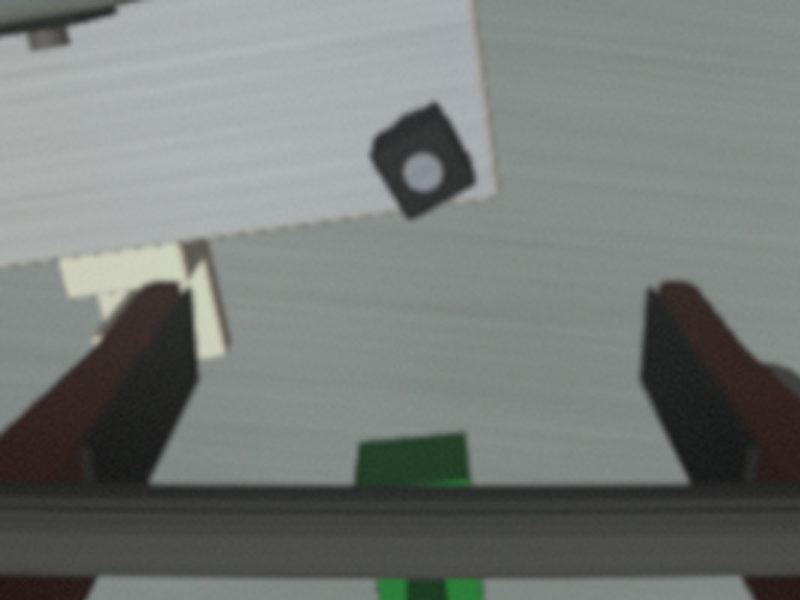

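The right knob (crop pixel about (422,165)) measures (585.2, -209.0) mm at yaw 36.4° mod 90. I'll turn to 126.4° and approach it.

```bash
python3 -m jog '[100,0,0,0,0,0,-0.1402,100,0,0,0,0,0,-0.1402,100,0,0,0,0,0,-0.1402,100,0,0,0,0,0,-0.1402,100,0,0,0,0,0,-0.1402,100,0,0,0,0,0,-0.1402,100,0,0,0,0,0,-0.1402,100,0,0,0,0,0,-0.1402,100,0,0,0,0,0,-0.1402,100,0,0,0,0,0,-0.1402,100,0,0,0,0,0,-0.1402,100,0,0,0,0,0,-0.1402]'|grep pos
python3 -m jog '[100,0,0,0,0,0,-0.1402,100,0,0,0,0,0,-0.1402,100,0,0,0,0,0,-0.1402,100,0,0,0.03,0,0,0,100,0,0,0.04,0,0,0,100,0,0,0.034,0,0,0,100,0,0,0,0,0,0,100,0,0,0,0,0,0]'; python3 knob.py .5852 -.209 pics/kr2.png
```

```text
tcp_pos: [0.5829, -0.2076, 0.2074]
clock: 13.15
tcp_pos: [0.5828, -0.208, 0.1033]
tcp_rot: [[-0.594, 0.805, -0.001], [0.805, 0.594, 0.0], [0.001, -0.0, -1.0]]
wrist_force: [-0.0, -0.5, -0.1]
width: 1.003
grip_force: 0.0
tcp [ 0.5828 -0.208   0.1033] yaw 126.4 j [-0.45  0.51  1.59  0.    1.04 -1.09] [-0.02 -0.51 -0.11]
1630 z 0.0925 (array([ 585.4, -208. ]), array([25.8, 25.2]), 36.4)
```

```bash
python3 -m jog '[100,-0.0018,0.0018,0.018,0,0,0,100,0,0,0.018,0,0,0,70,0,0,0,0,0,0,33,0,0,0,0,0,0,33,0,0,0,0,0,0,33,0,0,0,0,0,0,33,0,0,0,0,0,0,20,0,0,0,0,0,0,20,0,0,0,0,0,0,20,0,0,0,0,0,0,20,0,0,0,0,0,0]'; python3 -m jog '[20,0,0,0,0,0,0.1,20,0,0,0,0,0,0.1,20,0,0,0,0,0,0]'|grep -E "wrist|rot|pos|wid"
```

```text
clock: 14.3
tcp_pos: [0.5854, -0.2089, 0.0667]
tcp_rot: [[-0.593, 0.806, 0.0], [0.806, 0.593, 0.0], [0.0, 0.001, -1.0]]
wrist_force: [0.8, 1.3, 0.8]
width: 0.297
grip_force: 30.0
tcp_pos: [0.5853, -0.209, 0.0667]
tcp_rot: [[-0.42, 0.907, 0.0], [0.907, 0.42, 0.0], [0.0, 0.0, -1.0]]
wrist_force: [-0.1, 1.1, 0.7]
width: 0.298
```

```bash
python3 -m jog '[20,0,0,0,0,0,0.1,20,0,0,0,0,0,0.1,20,0,0,0,0,0,0]'|grep -E "wrist|rot|pos"
```

```text
tcp_pos: [0.5851, -0.2091, 0.0667]
tcp_rot: [[-0.234, 0.972, -0.0], [0.972, 0.234, 0.0], [0.0, -0.0, -1.0]]
wrist_force: [-0.3, 0.9, 1.8]
```

```bash
python3 -m jog '[20,0,0,0,0,0,0.1,20,0,0,0,0,0,0.1,20,0,0,0,0,0,0]'|grep -E "wrist|rot|pos"
```

```text
tcp_pos: [0.585, -0.2091, 0.0667]
tcp_rot: [[-0.037, 0.999, -0.0], [0.999, 0.037, 0.0], [0.0, -0.0, -1.0]]
wrist_force: [0.1, 1.2, 1.2]
```

```bash
python3 -m jog '[20,0,0,0,0,0,0.1,20,0,0,0,0,0,0.1,20,0,0,0,0,0,0]'|grep -E "wrist|rot|pos"
```

```text
tcp_pos: [0.5848, -0.209, 0.0666]
tcp_rot: [[0.161, 0.987, -0.001], [0.987, -0.161, 0.0], [0.0, -0.001, -1.0]]
wrist_force: [-1.2, 0.4, 3.8]
```

```bash
python3 -m jog '[20,0,0,0,0,0,0.1,20,0,0,0,0,0,0.1,20,0,0,0,0,0,0]'|grep -E "wrist|rot|pos"
```

```text
tcp_pos: [0.5846, -0.209, 0.0666]
tcp_rot: [[0.353, 0.936, -0.001], [0.936, -0.353, 0.0], [0.0, -0.001, -1.0]]
wrist_force: [-2.3, 0.9, 3.4]
```

```bash
python3 -m jog '[20,0,0,0,0,0,0.1,20,0,0,0,0,0,0.1,20,0,0,0,0,0,0]'|grep -E "wrist|rot|pos"
```

```text
tcp_pos: [0.5845, -0.2089, 0.0666]
tcp_rot: [[0.532, 0.847, -0.001], [0.847, -0.532, 0.001], [-0.0, -0.001, -1.0]]
wrist_force: [-3.2, 2.1, 4.5]
```

```bash
python3 -m jog '[20,0,0,0,0,0,0.1,20,0,0,0,0,0,0,20,0,0,0,0,0,0]'|grep -E "wrist|rot|pos"; python3 -c "
from plant import manip;s=manip.get_state();print(s['tcp_pos'],s['moment'],s['wrist_force'])"
```

```text
tcp_pos: [0.5845, -0.2088, 0.0666]
tcp_rot: [[0.611, 0.791, -0.001], [0.791, -0.611, 0.001], [-0.0, -0.001, -1.0]]
wrist_force: [-4.2, 1.1, 5.2]
[ 0.58445709 -0.20884802  0.06662769] [ 0.32916204  0.77302187 -0.04202636] [-4.22528726  1.13535622  5.23045657]
```

```bash
python3 -m jog '[20,0,0,0,0,0,0.1,20,0,0,0,0,0,0,20,0,0,0,0,0,0]'|grep -E "wrist|rot|pos"; python3 -c "
from plant import manip;s=manip.get_state();print(s['tcp_pos'],s['moment'],s['wrist_force'])"
```

```text
tcp_pos: [0.5843, -0.2088, 0.0666]
tcp_rot: [[0.687, 0.726, -0.002], [0.726, -0.687, 0.001], [-0.001, -0.002, -1.0]]
wrist_force: [-4.1, 2.2, 5.1]
[ 0.5843409  -0.20877999  0.06661487] [ 0.27259976  0.82681059 -0.05563533] [-4.0633982   2.22855825  5.14305476]
```

```bash
python3 -m jog '[20,0,0,0,0,0,0.1,20,0,0,0,0,0,0,20,0,0,0,0,0,0]'|grep -E "wrist|rot"; python3 -c "
from plant import manip;s=manip.get_state();print(s['tcp_pos'],s['moment'],s['wrist_force'])"
```

```text
tcp_rot: [[0.756, 0.654, -0.002], [0.654, -0.756, 0.001], [-0.001, -0.002, -1.0]]
wrist_force: [-4.9, 2.6, 5.6]
[ 0.58432239 -0.20871482  0.06662887] [ 0.34061531  0.81921052 -0.01357362] [-4.85462057  2.61050606  5.57904376]
```

```bash
python3 -m jog '[20,0,0,0,0,0,0.1,20,0,0,0,0,0,0,20,0,0,0,0,0,0]'|grep -E "wrist|rot"; python3 -c "
from plant import manip;s=manip.get_state();print(s['tcp_pos'],s['moment'],s['wrist_force'])"
```

```text
tcp_rot: [[0.818, 0.575, -0.002], [0.575, -0.818, 0.001], [-0.001, -0.002, -1.0]]
wrist_force: [-4.7, 1.4, 5.9]
[ 0.58427102 -0.20865819  0.06658829] [ 0.33400681  0.7513203  -0.06854354] [-4.65037957  1.41413623  5.89685721]
```

```bash
python3 -m jog '[20,0,0,0,0,0,0.1,20,0,0,0,0,0,0,20,0,0,0,0,0,0]'|grep -E "wrist|rot"; python3 -c "
from plant import manip;s=manip.get_state();print(s['tcp_pos'],s['moment'],s['wrist_force'])"
```

```text
tcp_rot: [[0.871, 0.491, -0.002], [0.491, -0.871, 0.001], [-0.001, -0.002, -1.0]]
wrist_force: [-4.8, 3.0, 6.5]
[ 0.58422211 -0.20857074  0.06663237] [ 0.4212091   0.79425731 -0.01453354] [-4.75414101  2.97258332  6.50886646]
```

```bash
python3 -m jog '[20,0,0,0,0,0,0.1,20,0,0,0,0,0,0,20,0,0,0,0,0,0]'|grep -E "wrist|rot"; python3 -c "
from plant import manip;s=manip.get_state();print(s['tcp_pos'],s['moment'],s['wrist_force'])"
```

```text
tcp_rot: [[0.916, 0.401, -0.002], [0.401, -0.916, 0.001], [-0.001, -0.002, -1.0]]
wrist_force: [-4.5, 1.9, 6.6]
[ 0.58420788 -0.20850182  0.06677915] [ 0.51044422  0.84008895 -0.03895461] [-4.48961899  1.93245779  6.57242341]
```

```bash
python3 -m jog '[20,0,0,0,0,0,0.1,20,0,0,0,0,0,0,20,0,0,0,0,0,0]'|grep -E "wrist|rot"; python3 -c "
from plant import manip;s=manip.get_state();print(s['tcp_pos'],s['moment'],s['wrist_force'])"
```

```text
tcp_rot: [[0.951, 0.308, -0.002], [0.308, -0.951, 0.001], [-0.001, -0.002, -1.0]]
wrist_force: [-4.8, 2.3, 8.4]
[ 0.58420295 -0.20840677  0.06694269] [ 0.59436409  0.93247224 -0.05315776] [-4.81097943  2.34703013  8.44878755]
```

```bash
python3 -m jog '[20,0,0,0,0,0,0.1,20,0,0,0,0,0,0,20,0,0,0,0,0,0]'|grep -E "wrist|rot"; python3 -c "
from plant import manip;s=manip.get_state();print(s['tcp_pos'],s['moment'],s['wrist_force'])"
```

```text
tcp_rot: [[0.977, 0.211, -0.002], [0.211, -0.977, 0.001], [-0.001, -0.002, -1.0]]
wrist_force: [-6.0, 3.1, 10.3]
[ 0.58417588 -0.20834664  0.06706833] [ 0.66678483  0.94813145 -0.04069104] [-6.03046337  3.13962098 10.28591299]
```

```bash
python3 -m jog '[20,0,0,0,0,0,0.08,20,0,0,0,0,0,0,60,0,0,0,0,0,0,100,0,0,0,0,0,0,100,0,0,0,0,0,0,100,0,0,0,0,0,0,100,0,0,0,0,0,0]'|grep -E "wrist|rot|pos|width"; python3 -m jog '[100,0,0,-0.03,0,0,0,100,0,0,-0.03,0,0,0,100,0,0,-0.04,0,0,0,100,0,0,-0.04,0,0,0,100,0,0,0,0,0,0,100,0,0,0,0,0,0]'; python3 knob.py .5852 -.209 pics/kr3.png
```

```text
tcp_pos: [0.5854, -0.2092, 0.0665]
tcp_rot: [[0.992, 0.126, 0.0], [0.126, -0.992, 0.0], [0.0, -0.0, -1.0]]
wrist_force: [-0.3, 0.2, 0.3]
width: 0.711
clock: 19.8
tcp_pos: [0.5859, -0.2094, 0.2077]
tcp_rot: [[0.992, 0.125, 0.002], [0.125, -0.992, -0.001], [0.002, 0.001, -1.0]]
wrist_force: [-0.3, 0.0, -0.2]
width: 1.002
grip_force: 0.0
tcp [ 0.5859 -0.2094  0.2077] yaw 7.2 j [-0.45  0.4   1.48  0.    1.26  0.99] [-0.25  0.05 -0.16]
721 z 0.0934 (array([ 585.8, -209.1]), array([25.3, 25.2]), 6.8)
```

```bash
python3 -m jog '[100,-0.0211,-0.0287,0,0,0,0,100,-0.0211,-0.0287,0,0,0,0,100,-0.0211,-0.0287,0,0,0,0,100,-0.0211,-0.0287,0,0,0,0,100,0,0,0.03,0,0,-0.14,100,0,0,0.03,0,0,0,100,0,0,0,0,0,0,100,0,0,0,0,0,0]'
cat > fin.py <<'E'
from h import *
s=manip.get_state();c=manip.calibration("wrist")
p,d=manip.camera("wrist");X=cloud(d,c);z=X[...,2]
cv2.imwrite("pics/fin.png",p)
print("tcp",s["tcp_pos"].round(4),"yaw",np.degrees(np.arctan2(s["tcp_rot"][1,0],s["tcp_rot"][0,0])).round(1))
m=(np.hypot(X[...,0]-.488,X[...,1]+.106)<.04)&(z>.058)&(z<.075)
print(m.sum(),np.median(z[m]),rect(X[m][:,:2]))
E
python3 fin.py
```

```text
clock: 20.65
tcp_pos: [0.486, -0.1054, 0.1456]
tcp_rot: [[0.965, 0.262, -0.004], [0.262, -0.965, 0.001], [-0.003, -0.002, -1.0]]
wrist_force: [0.3, 0.2, -0.2]
width: 0.997
grip_force: 0.0
tcp [ 0.486  -0.1054  0.1456] yaw 15.2
797 0.06644732253063791 (array([ 487.7, -106.2]), array([36.3, 15.5]), 15.1)
```

View pics/fin.png

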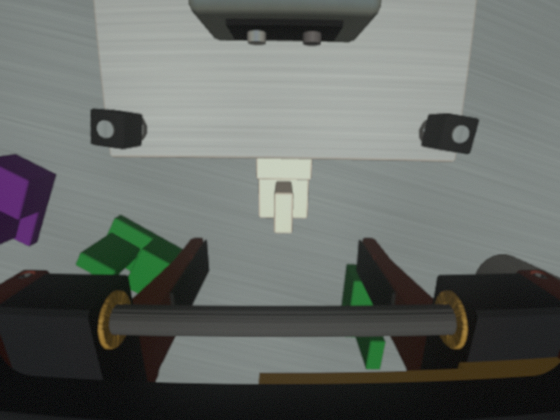

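The white block's fin (pixel about (283,205)) lines up with the tool. It measures (487.7, -106.2) mm at yaw 15.1°, top 66 mm, 36×16 mm.

```bash
python3 -m jog '[100,0.0014,0.0012,0.04,0,0,0,100,0,0,0.04,0,0,0,100,0,0,0.034,0,0,0,100,0,0,0,0,0,0,60,0,0,0,0,0,0,30,0,0,0,0,0,0,23,0,0,0,0,0,0,23,0,0,0,0,0,0,23,0,0,0,0,0,0,5,0,0,0,0,0,0,5,0,0,0,0,0,0]'; python3 -m jog '[5,0,0,0,0,0,0,5,0,0,0,0,0,0]'
```

```text
clock: 21.8
tcp_pos: [0.4888, -0.1066, 0.0328]
tcp_rot: [[0.965, 0.262, 0.0], [0.262, -0.965, 0.0], [0.0, 0.0, -1.0]]
wrist_force: [0.0, -0.1, -0.4]
width: 0.402
grip_force: 0.0
clock: 22.0
tcp_pos: [0.4887, -0.1065, 0.0326]
tcp_rot: [[0.965, 0.262, -0.0], [0.262, -0.965, 0.0], [-0.0, -0.0, -1.0]]
wrist_force: [-0.0, 0.6, 0.4]
width: 0.218
grip_force: 0.0
```

```bash
python3 -m jog '[5,0,0,0,0,0,0,5,0,0,0,0,0,0,5,0,0,0,0,0,0]'; python3 -m jog '[5,-0.004,0,0,0,0,0,5,-0.004,0,0,0,0,0,5,0,0,0,0,0,0]'
```

```text
clock: 22.3
tcp_pos: [0.4885, -0.1063, 0.0326]
tcp_rot: [[0.965, 0.262, -0.001], [0.262, -0.965, 0.0], [-0.001, -0.001, -1.0]]
wrist_force: [-1.2, 2.5, 1.2]
width: 0.178
grip_force: 30.0
clock: 22.6
tcp_pos: [0.481, -0.1091, 0.0326]
tcp_rot: [[0.965, 0.262, 0.0], [0.262, -0.965, -0.0], [0.0, 0.0, -1.0]]
wrist_force: [2.5, -0.7, -5.1]
width: 0.178
grip_force: 30.0
```

```bash
python3 -m jog '[5,-0.005,0,0,0,0,0,5,-0.005,0,0,0,0,0,5,-0.005,0,0,0,0,0,5,-0.005,0,0,0,0,0,5,-0.005,0,0,0,0,0,5,-0.005,0,0,0,0,0,5,-0.005,0,0,0,0,0,5,-0.005,0,0,0,0,0,5,-0.005,0,0,0,0,0,5,0,0,0,0,0,0,5,0,0,0,0,0,0]'
```

```text
clock: 23.7
tcp_pos: [0.4377, -0.1206, 0.0327]
tcp_rot: [[0.965, 0.262, 0.0], [0.262, -0.965, 0.0], [0.0, -0.0, -1.0]]
wrist_force: [-0.2, -0.7, -1.6]
width: 0.18
grip_force: 30.0
```

```bash
python3 -m jog '[5,0,0,0.0005,0,0,0,5,0,0,0,0,0,0,30,0,0,0,0,0,0,50,0,0,0,0,0,0,60,0,0,0,0,0,0,60,0,0,0,0,0,0,60,0,0,0,0,0,0]'|grep wid; python3 -m jog '[60,0,0,-0.02,0,0,0,60,0,0,-0.03,0,0,0,60,0,0,-0.04,0,0,0,60,0,0,-0.04,0,0,0,60,-0.02,0,-0.02,0,0,0,60,0,0,0,0,0,0,60,0,0,0,0,0,0]'|grep -E "pos|wrist"
python3 - <<'E'
from h import *
c=manip.calibration("wrist");p,d=manip.camera("wrist");X=cloud(d,c);z=X[...,2];cv2.imwrite("pics/end.png",p)
a=np.radians(14.4);R=np.array([[np.cos(a),-np.sin(a)],[np.sin(a),np.cos(a)]])
B=(X[...,:2]-[.6256,-.069])@R
m=(abs(z-.052)<.006)&(abs(B[...,0]+.06)<.039)&(abs(B[...,1])<.145)
for g in((.5235,.0335),(.5855,-.209)): m&=np.hypot(X[...,0]-g[0],X[...,1]-g[1])>.035
A=np.c_[B[m],np.ones(m.sum())];k=np.linalg.lstsq(A,z[m],rcond=None)[0];print("plate n,tilt deg",m.sum(),np.degrees(k[:2]),"z at front",k@[-.1,0,1])
for g in((.5235,.0335),(.5855,-.209)):
    t=(np.hypot(X[...,0]-g[0],X[...,1]-g[1])<.03)&(z>.085)&(z<.1); print("knob",np.median(z[t]),rect(X[t][:,:2]))
f=(np.hypot(X[...,0]-.438,X[...,1]+.12)<.04)&(z>.055)&(z<.075);print("fin",np.median(z[f]),rect(X[f][:,:2]),"base frame",B[f].mean(0))
e=(abs(z-.04)<.006)&(abs(B[...,1])<.05)&(B[...,0]<-.1);print("block top",np.median(z[e]),B[e][:,0].max())
E
```

```text
width: 0.585
tcp_pos: [0.4183, -0.1257, 0.1821]
wrist_force: [0.2, -0.2, -0.1]
plate n,tilt deg 17775 [0.48889263 0.00698281] z at front 0.0517813668917297
knob 0.09310166967294252 (array([523. ,  32.7]), array([26.5, 26.9]), 6.0)
knob 0.09308832106079563 (array([ 585.2, -208.6]), array([26.6, 27. ]), 7.2)
fin 0.06652853055534026 (array([ 437.8, -121.9]), array([35.8, 15.3]), 15.2) base frame [-0.19409566 -0.00444769]
block top 0.04052366850268481 -0.12576894203490077
```

View pics/end.png

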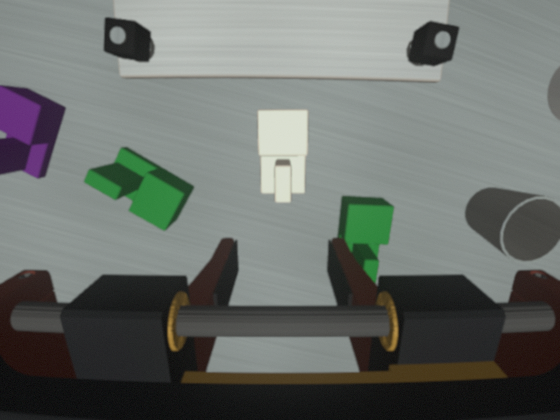

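The block (pixel about (283,140)) stands about 26 mm clear of the front edge. The plate's tilt is about 0.5° and both knobs are at the same height, with the hand clear.

```bash
python3 -c "
from plant import manip;print(manip.job_done())"
```

```text
the job is handed in; nothing more can be done
None
```

The job is handed in with no verdict returned: both front feet are screwed down to an estimated 4 N each before the block came out, the white block stands about 26 mm clear of the front edge, and the mill's last measured tilt was about 0.5°.

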